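# Set a tile joint with a spacer and hold it closed

## Robot

A 6-joint arm with a two-finger parallel gripper is mounted at the origin on a cart in front of the work surface, level with it; the furniture and walls round the work are solid. World frame = base frame: x ahead of the robot, y to its left, z up, the work surface at z = 0. Lengths are in m, angles in rad, forces in N, time in s.
With the tool pointing down it reaches from about 0.275 to 0.85 m from the base axis. Payload 19 kg.
Tool frame: the origin (TCP) lies at the very end of the fingers, on their centre line; the grasp point (between the pads) lies 19 mm behind it; z points along the fingers, y is the line along which they close (so a half turn about z gives the same grasp; the last joint's range is limited). The gripper opens to 85 mm and grips with 20 to 120 N. Pads are 22 mm wide; open, the fingers measure 114 mm over their backs; the gripper's body (76 mm by 85 mm) begins 54 mm behind the grasp point. The pads swing forward as they close: fully open they stand 13 mm farther back than shut.
Start: joints at [1.145, 0.15, 1.437, -0, 1.554, -0.134], TCP at [0.165, 0.551, 0.201] pointing down, gripper open.
Joint ranges: [-2.8, 2.8], [-0.68, 2.1], [0.12, 2.68], [-1.39, 4.53], [0.16, 2.79], [-2.81, 2.81]. Speed limits (rad/s): [1.89, 1.89, 2.22, 3.01, 3.01, 3.01].

## Interface

Orientations are given as a unit quaternion [x, y, z, w].
In Python, from workcell import sensors, cams, env gives the robot as it stands. The module is installed in compiled form; this text tells all that it offers.
- The arm moves only by the shell command python3 -m handwheel 'ROWS' [FORCE]. ROWS is JSON, a list of rows, each an object with "claw": the closure, from -1 (fully open) to 1 (shut); "offset": the shift along the tool's x, y, z in units of 0.15 m (1.0 is 0.15 m), a list of three; "yaw": the turn about the tool's z in units of 120 degrees (1.0 is 120 degrees). In form: [{"claw": claw, "offset": [dx, dy, dz], "yaw": yaw}, ...]. A call has 1 to 20 rows; each row is the pose to reach, as a shift and turn from the pose commanded when the call began, along the tool's axes at that moment; what a row does not reach only later rows make up. A row lasts 1/12 s, in which the tool goes at most 41.7 mm and 7.16 degrees, less where a joint would pass 70% of its speed; a pose out of reach is approached as far as the arm can. A call with a number of a shift or a turn outside -1 to 1 is refused whole. A call with a gripper value outside its range is refused whole. The fingers move at their own pace and stop on an object; FORCE is the grip in N (left out, the last holds). Time passes only in rows, so rows that repeat a pose let the fingers close. It gives the time, the measured TCP pose, the force, the opening and the grip force at its end, in the units of the state.
- sensors.get_obs(): the state, without advancing time (a new reading comes with each control period).
- cams.camera(name): name is "scene" or "top" or "wrist"; returns the picture (420x560x3 uint8, red, green, blue); there is no depth.
- cams.camera_params(name): a dict with "intrinsics" (3x3 intrinsics, pixels), "extrinsics" (4x4, takes a point from camera to world coordinates); the wrist camera has in their place "tool_from_camera" (4x4, takes a point from camera to tool coordinates, whose origin is the TCP and whose axes are the flange's). Camera axes: x right, y up, looking along -z (the intrinsics and any distortion apply to the point x, -y, -z); pixel columns grow to the right and rows downward; lengths in m; the calibration is good to about 2 mm. A picture is of the moment at which its call begins: read the wrist's pose just before it. camera_params takes no time and is no camera call.
- env.hand_in(): hands the job in; it is judged then, once.
The state is a dict: "t": time; "q": joint angles; "qd": joint speeds; "effort": joint torques, N m; "tool_pos": TCP position; "tcp_rot": TCP orientation; "force": force on the tool from outside, world axes, zero at the start; "torque": the same for the moment, N m; "width": finger opening in m; "grasp_force": force on a finger pad.
Only numpy, scipy, OpenCV 4.12 (cv2) and the standard library are available. Lean on these libraries where they do the work, as an engineer would, in place of code of your own. Each camera call takes 0.05 s, during which the arm holds its last target. There are 200 camera calls.

## Task

In the bonding jig on the bench, stand the orange spacer down in the one joint beside the blue tile that is wide enough for it, and let go of it. Then take the blue tile by its black handle, slide it along the rails until it presses the spacer flush against the white tile beyond it, and finish still gripping the handle and keeping the pressure on. Leave the other things on the bench where they are.

Things in the scene. Friction and masses are not known exactly. Their poses are not given: they have to be found in the camera images.
- jig: Fixed jig: dark wood board 150 (x) x 260 (y) x 12 mm; origin at its underside's centre on the bench, z up. Two dark steel rails along y leave a channel 93 mm wide; lips on them overhang it 6.5 mm a side (80 mm open between them), underside 28.5, top 32.5 mm above the bench. In the channel, in a row along y: a white tile, the loose blue tile, the other white tile; either white one may be at +y.
- whole_tile: Wider white tile, 90 (x) x 60 (y) x 15 mm, fixed on the jig's board at one end of the channel, axes along the jig's, centre 81 mm from the jig's along y. Origin: centre of its underside, 12 mm above the bench. Its joint to the blue tile is only 4 to 8 mm wide at the start, too narrow for the spacer.
- cut_tile: Narrower (cut) white tile, 90 (x) x 34 (y) x 15 mm, fixed on the jig's board at the other end of the channel, axes along the jig's, centre 81 mm from the jig's along y. Origin: centre of its underside, 12 mm above the bench. Its joint to the blue tile is 17 to 21 mm wide at the start, wide enough for the spacer.
- loose_tile: Blue tile 90 x 90 x 15 mm, 0.35 kg, loose, axes along the jig's; origin: centre of its underside, 12 mm above the bench. Slides only along the jig's y, under the rails' lips (1.5 mm play); cannot be lifted out. On its centre a suction lifter: rubber disc 62 mm wide, 8 mm high, and on that a black handle block 24 (x) x 40 (y) mm, from 35 to 77 mm above the bench.
- spacer: Orange spacer, loose, 80 g, upright on the bench by the jig: strip 60 (x) x 10 (y) x 20 mm high with a tab 26 (x) x 10 (y) mm on its middle, 20 to 63 mm above the underside. Origin: centre of the underside, z up. It belongs upright on the jig's board (12 mm above the bench), its 60 mm length along the jig's x, its 10 mm thickness across the joint.
- glue_bottle: Bystander: white squeeze bottle with red nozzle, 39 mm across, 136 mm high, standing; origin at the centre of its underside.
- tape_measure: Bystander: yellow tape measure 34 x 70 x 60 mm; origin at the centre of its underside.
- marker: Bystander: felt marker lying, 16 x 130 x 17 mm, long along its y; origin at the centre of its underside.
- white_carton: Bystander: small white carton 43 x 52 x 72 mm, standing; origin at the centre of its underside.
Not all that is in view belongs to the job. What is shaped like the loose_tile but green, pink or red is not meant.

How it is judged:
By the outcome, as a careful person would: the job done as asked, in the order asked, and still so for the second after the job is handed in, while the arm keeps its last pose, push and grip.
It also fails if it takes over 50 s, if anything falls off the work surface, if the arm or the gripper's body presses on something with over 40 N, if the wrist force passes 120 N, or if a joint passes its speed limit or range.

## Working session

There is one attempt and no reset: what is moved stays moved. The work goes in short steps, Python scripts to look and compute and a shell command to move; the robot and the scene stay as the last step left them, time stands still between calls to the robot, and variables do not carry over. Pictures are saved under pics/ and viewed, at most 10 in all, crops included, and the job is handed in when it is done.

```bash
mkdir -p pics
cat > h.py <<'E'
import numpy as np, cv2
from workcell import sensors, cams, env
from scipy.spatial.transform import Rotation as R
def save(n,im): cv2.imwrite(n,im[:,:,::-1])
def cam(name):
    p=cams.camera_params(name); K=np.array(p["intrinsics"])
    if "extrinsics" in p: T=np.array(p["extrinsics"])
    else:
        o=sensors.get_obs(); W=np.eye(4); W[:3,:3]=R.from_quat(o["tcp_rot"]).as_matrix(); W[:3,3]=o["tool_pos"]
        T=W@np.array(p["tool_from_camera"])
    return K,T,p
def px(K,T,uv,z):
    u,v=uv; d=np.linalg.solve(K,[u,v,1.]); d=T[:3,:3]@(d*[1,-1,-1]); c=T[:3,3]
    return c+d*(z-c[2])/d[2]
def proj(K,T,P):
    q=np.linalg.inv(T)@np.append(P,1); q=q[:3]*[1,-1,-1]; q=K@q; return q[:2]/q[2]
E
python3 - <<'E'
from h import *
ks={}
for n in ("top","scene"):
    K,T,p=cam(n); print(n,[k for k in p],K.round(1).tolist(),T.round(3).tolist())
a=cams.camera("top");b=cams.camera("scene");save("pics/top0.png",a);save("pics/scene0.png",b)
o=sensors.get_obs();print(o)
E
```

```text
top ['intrinsics', 'extrinsics'] [[528.7, 0.0, 288.1], [0.0, 528.7, 213.9], [0.0, 0.0, 1.0]] [[-0.022, 0.997, -0.079, 0.46], [-1.0, -0.023, -0.013, -0.014], [-0.015, 0.079, 0.997, 1.408], [0.0, 0.0, 0.0, 1.0]]
scene ['intrinsics', 'extrinsics'] [[487.7, 0.0, 280.1], [0.0, 487.7, 207.2], [0.0, 0.0, 1.0]] [[0.88, 0.196, -0.433, -0.044], [-0.475, 0.363, -0.801, -1.125], [0.0, 0.911, 0.413, 0.607], [0.0, 0.0, 0.0, 1.0]]
{'t': 0.1, 'q': array([ 1.14500627e+00,  1.50939579e-01,  1.43794742e+00,  6.25439799e-06,
        1.55381014e+00, -1.33994920e-01]), 'qd': array([-0.00011847, -0.00137511, -0.00047981,  0.00040317,  0.00037427,
        0.00081719]), 'effort': array([ 3.63374209e-03, -7.14373112e+01, -5.71799004e+01, -1.80119350e-04,
        6.90021581e-03, -8.00330349e-05]), 'tool_pos': array([0.16531973, 0.55045697, 0.20084354]), 'tcp_rot': array([ 1.45380552e-01,  9.89375657e-01, -5.29887167e-04, -1.55562989e-04]), 'force': array([-0.00738606,  0.70801403, -0.77947484]), 'torque': array([0.04039356, 0.04016205, 0.01269855]), 'grasp_force': 0.0, 'width': 0.08544290960095824}
```

View pics/top0.png

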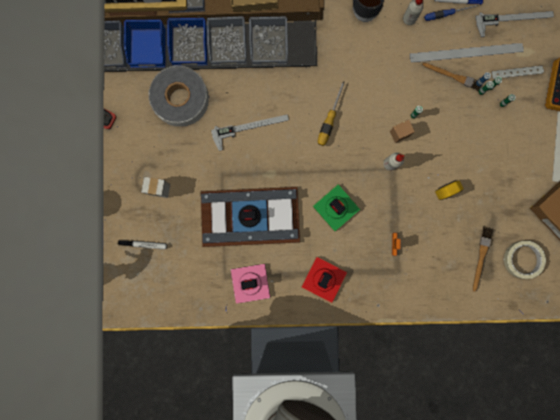

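View pics/scene0.png

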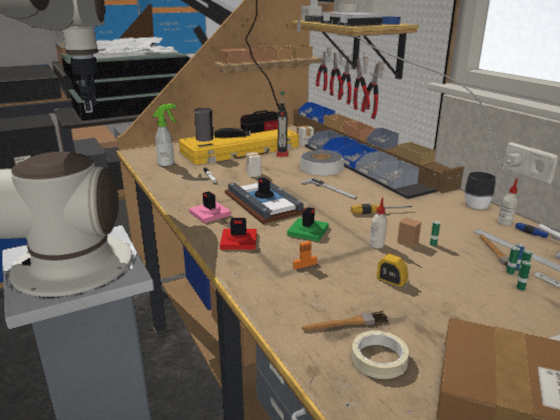

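The top view shows the jig at (250,216). The narrow white tile is on the left at (218,217), the blue tile at (249,215) and the wide white tile at (281,215). Lookalikes for the blue tile are green (336,207), pink (250,284) and red (324,279); I choose the blue one inside the jig. The spacer is the orange piece at (396,244); the yellow screwdriver (327,128) and the tape measure (448,190) are not it. Next I measure and take one close crop.

Run:
```python
from h import *
a=cv2.imread("pics/top0.png"); K,T,_=cam("top")
hsv=cv2.cvtColor(a,cv2.COLOR_BGR2HSV)
def rect(m,z,roi):
    x0,y0,x1,y1=roi; mm=np.zeros_like(m); mm[y0:y1,x0:x1]=m[y0:y1,x0:x1]
    c=max(cv2.findContours(mm,0,1)[0],key=cv2.contourArea)
    b=cv2.boxPoints(cv2.minAreaRect(c)); W=np.array([px(K,T,p,z)[:2] for p in b])
    e=[W[1]-W[0],W[2]-W[1]]
    print(b.mean(0).round(1),W.mean(0).round(4),[(np.linalg.norm(k).round(4),np.degrees(np.arctan2(k[1],k[0])).round(1)) for k in e])
print("spacer");rect(cv2.inRange(hsv,(3,150,100),(16,255,255)),.04,(370,220,420,270))
print("blue");rect(cv2.inRange(hsv,(95,100,50),(115,255,255)),.027,(200,180,300,245))
w=cv2.inRange(hsv,(0,0,150),(180,60,255))
print("white");rect(w,.027,(205,195,230,240));rect(w,.027,(262,195,298,240))
print("board");rect(cv2.inRange(hsv,(0,0,0),(180,255,95)),.03,(195,182,305,252))
c=np.hstack([cv2.resize(a[180:255,195:305],None,fx=5,fy=5,interpolation=2)[:375,:550],cv2.resize(a[215:270,375:420],(250,375),interpolation=2)])
cv2.imwrite("pics/crop0.png",c)
```

```text
spacer
[396. 244.] [ 0.4844 -0.2722] [(np.float64(0.0206), np.float64(-91.3)), (np.float64(0.0566), np.float64(177.8))]
blue
[249.5 215.6] [0.5676 0.1057] [(np.float64(0.0896), np.float64(-89.1)), (np.float64(0.0802), np.float64(-178.8))]
white
[218.2 217. ] [0.5658 0.1878] [(np.float64(0.0331), np.float64(-89.1)), (np.float64(0.079), np.float64(-178.5))]
[280. 214.] [0.5699 0.0254] [(np.float64(0.0578), np.float64(-91.4)), (np.float64(0.0789), np.float64(178.7))]
board
[252.8 216.3] [0.5655 0.0968] [(np.float64(0.2738), np.float64(-89.4)), (np.float64(0.1488), np.float64(-179.5))]
```

View pics/crop0.png

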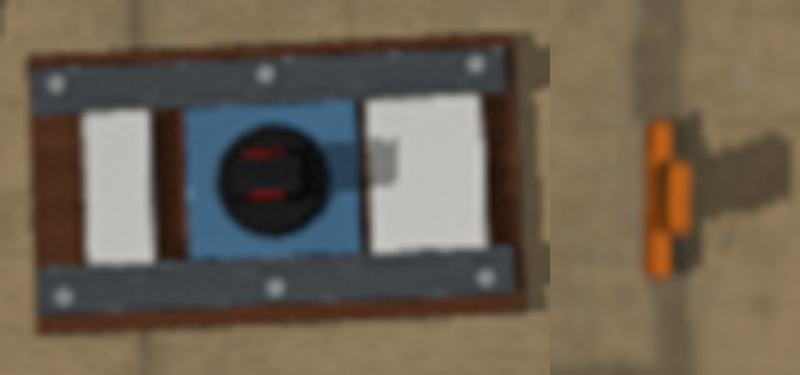

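The crop confirms it: the wide joint is on the left, between the narrow white tile and the blue tile. The spacer is the orange strip, roughly along world x, with its tab leaning right through parallax. Now I move toward the spacer, turning the tool so its axes line up with the world.

```bash
python3 -m handwheel '[{"claw":-1,"offset":[-0.533,-0.95,0],"yaw":-0.139},{"claw":-1,"offset":[-0.533,-0.95,0],"yaw":-0.139},{"claw":-1,"offset":[-0.533,-0.95,0],"yaw":-0.139},{"claw":-1,"offset":[-0.533,-0.95,0],"yaw":-0.139},{"claw":-1,"offset":[-0.533,-0.95,0],"yaw":-0.139},{"claw":-1,"offset":[-0.533,-0.95,0],"yaw":-0.139}]' 40
```

```text
t: 0.6
tool_pos: [0.2014, 0.39, 0.2018]
tcp_rot: [0.002, 1.0, 0.0, 0.0]
force: [-0.4, 0.8, 0.6]
width: 0.0851
grasp_force: 0.0
```

```bash
python3 -m handwheel '[{"claw":-1,"offset":[-0.45,-0.95,0],"yaw":0},{"claw":-1,"offset":[-0.45,-0.95,0],"yaw":0},{"claw":-1,"offset":[-0.45,-0.95,0],"yaw":0},{"claw":-1,"offset":[-0.45,-0.95,0],"yaw":0}]' >/dev/null
python3 -m handwheel '[{"claw":-1,"offset":[-0.45,-0.95,0],"yaw":0},{"claw":-1,"offset":[-0.45,-0.95,0],"yaw":0},{"claw":-1,"offset":[-0.45,-0.95,0],"yaw":0},{"claw":-1,"offset":[-0.45,-0.95,0],"yaw":0}]' >/dev/null
python3 -m handwheel '[{"claw":-1,"offset":[-0.45,-0.95,0],"yaw":0},{"claw":-1,"offset":[-0.45,-0.95,0],"yaw":0},{"claw":-1,"offset":[-0.45,-0.95,0],"yaw":0},{"claw":-1,"offset":[-0.45,-0.95,0],"yaw":0}]' >/dev/null
python3 -m handwheel '[{"claw":-1,"offset":[-0.45,-0.95,0],"yaw":0},{"claw":-1,"offset":[-0.45,-0.95,0],"yaw":0},{"claw":-1,"offset":[-0.45,-0.95,0],"yaw":0},{"claw":-1,"offset":[-0.45,-0.95,0],"yaw":0}]' >/dev/null
python3 -m handwheel '[{"claw":-1,"offset":[-0.087,-0.61,0],"yaw":0},{"claw":-1,"offset":[-0.087,-0.61,0],"yaw":0},{"claw":-1,"offset":[-0.087,-0.61,0],"yaw":0},{"claw":-1,"offset":[-0.087,-0.61,0],"yaw":0},{"claw":-1,"offset":[-0.087,-0.61,0],"yaw":0}]'
python3 - <<'E'
from h import *
K,T,_=cam("wrist"); print(K.round(1).tolist(),T.round(3).tolist(),cams.camera_params("wrist")["tool_from_camera"])
a=cams.camera("wrist");save("pics/w1.png",a)
b=cv2.cvtColor(a,cv2.COLOR_RGB2HSV);m=cv2.inRange(b,(3,150,80),(18,255,255))
c=max(cv2.findContours(m,0,1)[0],key=cv2.contourArea);print(cv2.boundingRect(c),cv2.minAreaRect(c))
E
```

```text
t: 2.35
tool_pos: [0.4829, -0.2675, 0.2005]
tcp_rot: [0.001, 1.0, 0.001, -0.001]
force: [-0.4, 0.6, -0.4]
width: 0.0856
grasp_force: 0.0
[[316.6, 0.0, 281.3], [0.0, 316.6, 206.7], [0.0, 0.0, 1.0]] [[0.002, -0.946, -0.324, 0.399], [1.0, 0.002, -0.0, -0.268], [0.001, -0.324, 0.946, 0.373], [0.0, 0.0, 0.0, 1.0]] [[-6.36863294e-04  9.45843640e-01  3.24621938e-01  8.42359384e-02]
 [ 9.99999794e-01  5.78127789e-04  2.77383194e-04 -6.29010971e-04]
 [ 7.46881668e-05  3.24622048e-01 -9.45843814e-01 -1.72599093e-01]
 [ 0.00000000e+00  0.00000000e+00  0.00000000e+00  1.00000000e+00]]
(391, 33, 86, 115) ((444.3346252441406, 88.35679626464844), (69.42198181152344, 96.30636596679688), 30.5792236328125)
```

View pics/w1.png

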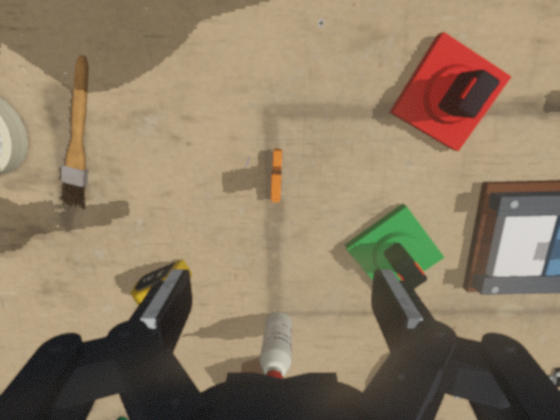

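The wrist view shows the spacer upright at (277,175), nearly along the image column. The jig is at right and the red and green decoys are well clear of it. Next: the exact spacer pose.

Run:
```python
from h import *
K,T,_=cam("wrist")
a=cv2.imread("pics/w1.png");b=cv2.cvtColor(a,cv2.COLOR_BGR2HSV);m=cv2.inRange(b,(3,150,80),(18,255,255))
m[:, :250]=0;m[:,310:]=0;m[:130]=0;m[215:]=0
for r in range(145,208,2):
    c=np.where(m[r])[0]
    if len(c): print(r,c.min(),c.max(),b[r,c,2].mean().round(),px(K,T,(c.mean(),r),.02)[:2].round(4),px(K,T,(c.mean(),r),.063)[:2].round(4))
print("tcp",sensors.get_obs()["tool_pos"])
```

```text
149 276 276 144.0 [ 0.452  -0.2733] [ 0.4455 -0.2726]
151 274 281 191.0 [ 0.4542 -0.2716] [ 0.4475 -0.2711]
153 273 281 203.0 [ 0.4564 -0.2722] [ 0.4494 -0.2716]
155 273 281 204.0 [ 0.4587 -0.2722] [ 0.4514 -0.2716]
157 273 281 204.0 [ 0.4609 -0.2722] [ 0.4534 -0.2716]
159 273 280 204.0 [ 0.4632 -0.2728] [ 0.4553 -0.2721]
161 273 280 205.0 [ 0.4654 -0.2728] [ 0.4573 -0.2722]
163 273 280 206.0 [ 0.4677 -0.2728] [ 0.4593 -0.2722]
165 273 280 196.0 [ 0.47   -0.2728] [ 0.4613 -0.2722]
167 273 280 150.0 [ 0.4723 -0.2728] [ 0.4633 -0.2722]
169 273 279 135.0 [ 0.4746 -0.2734] [ 0.4653 -0.2727]
171 276 279 114.0 [ 0.4769 -0.2719] [ 0.4674 -0.2714]
173 273 279 129.0 [ 0.4792 -0.2734] [ 0.4694 -0.2727]
175 272 280 189.0 [ 0.4815 -0.2735] [ 0.4715 -0.2727]
177 272 280 205.0 [ 0.4839 -0.2735] [ 0.4735 -0.2728]
179 271 280 201.0 [ 0.4862 -0.2741] [ 0.4756 -0.2733]
181 271 280 202.0 [ 0.4886 -0.2741] [ 0.4776 -0.2733]
183 271 280 202.0 [ 0.4909 -0.2741] [ 0.4797 -0.2733]
185 271 280 202.0 [ 0.4933 -0.2741] [ 0.4818 -0.2733]
187 271 280 204.0 [ 0.4957 -0.2741] [ 0.4839 -0.2733]
189 271 280 204.0 [ 0.4981 -0.2741] [ 0.486  -0.2733]
191 271 279 205.0 [ 0.5005 -0.2747] [ 0.4881 -0.2739]
193 271 279 205.0 [ 0.5029 -0.2748] [ 0.4902 -0.2739]
195 271 279 205.0 [ 0.5053 -0.2748] [ 0.4924 -0.2739]
197 271 279 205.0 [ 0.5078 -0.2748] [ 0.4945 -0.2739]
199 272 279 202.0 [ 0.5102 -0.2742] [ 0.4967 -0.2734]
201 273 278 198.0 [ 0.5127 -0.2742] [ 0.4988 -0.2734]
tcp [ 0.48284201 -0.26682528  0.20092363]
```

```bash
python3 -m handwheel '[{"claw":-1,"offset":[-0.005,-0.045,0.2],"yaw":0.022},{"claw":-1,"offset":[-0.005,-0.045,0.45],"yaw":0.022},{"claw":-0.4,"offset":[-0.005,-0.045,0.65],"yaw":0.022},{"claw":-0.4,"offset":[-0.005,-0.045,0.8],"yaw":0.022},{"claw":-0.4,"offset":[-0.005,-0.045,0.8],"yaw":0.022}]'
python3 - <<'E'
from h import *
a=cams.camera("wrist");save("pics/w2.png",a)
K,T,_=cam("wrist");b=cv2.cvtColor(a,cv2.COLOR_RGB2HSV);m=cv2.inRange(b,(3,150,170),(18,255,255))
o=sensors.get_obs()["tool_pos"];print(o)
for r in range(60,300,6):
    c=np.where(m[r])[0]
    if len(c)>5: print(r,c.min(),c.max(),px(K,T,(c.mean(),r),.02)[:2].round(4),px(K,T,(c.mean(),r),.063)[:2].round(4))
E
```

```text
t: 2.82
tool_pos: [0.4817, -0.2716, 0.0773]
tcp_rot: [0.023, 1.0, 0.002, -0.002]
force: [-0.8, 1.0, -0.7]
width: 0.06
grasp_force: 0.0
[ 0.48268511 -0.27250447  0.08019886]
180 274 285 [ 0.4568 -0.2733] [ 0.4461 -0.2726]
186 274 285 [ 0.4615 -0.2735] [ 0.45   -0.2728]
192 274 285 [ 0.4662 -0.2738] [ 0.4538 -0.273 ]
198 274 285 [ 0.471 -0.274] [ 0.4577 -0.2732]
222 272 286 [ 0.4909 -0.2753] [ 0.4739 -0.2743]
228 272 286 [ 0.496  -0.2756] [ 0.4781 -0.2745]
234 272 286 [ 0.5012 -0.2758] [ 0.4823 -0.2747]
240 272 286 [ 0.5064 -0.2761] [ 0.4866 -0.2749]
246 272 286 [ 0.5117 -0.2763] [ 0.4909 -0.2751]
252 273 286 [ 0.5172 -0.2762] [ 0.4954 -0.275 ]
```

Yaw matches: the strip lies along the image column. Now I descend and grip.

```bash
python3 -m handwheel '[{"claw":-0.4,"offset":[0,-0.01,0.15],"yaw":0},{"claw":-0.4,"offset":[0,-0.01,0.3],"yaw":0},{"claw":-0.4,"offset":[0,-0.01,0.345],"yaw":0},{"claw":-0.4,"offset":[0,-0.01,0.345],"yaw":0},{"claw":1,"offset":[0,-0.01,0.345],"yaw":0},{"claw":1,"offset":[0,-0.01,0.345],"yaw":0},{"claw":1,"offset":[0,-0.01,0.345],"yaw":0},{"claw":1,"offset":[0,-0.01,0.345],"yaw":0},{"claw":1,"offset":[0,-0.01,0.345],"yaw":0},{"claw":1,"offset":[0,-0.01,0.345],"yaw":0}]' 40
```

```text
t: 3.7
tool_pos: [0.4836, -0.2763, 0.0308]
tcp_rot: [0.023, 1.0, -0.001, 0.001]
force: [-1.3, 0.7, 7.9]
width: 0.0081
grasp_force: 39.2
```

```bash
python3 -m handwheel '[{"claw":1,"offset":[0,0,-0.2],"yaw":0},{"claw":1,"offset":[0,0,-0.45],"yaw":0},{"claw":1,"offset":[0,0,-0.7],"yaw":0},{"claw":1,"offset":[0,0,-0.95],"yaw":0},{"claw":1,"offset":[0,0,-0.95],"yaw":0}]'
python3 -m handwheel '[{"claw":1,"offset":[-0.14,0.2,0],"yaw":0},{"claw":1,"offset":[-0.14,0.45,0],"yaw":0},{"claw":1,"offset":[-0.14,0.7,0],"yaw":0},{"claw":1,"offset":[-0.14,0.95,0],"yaw":0}]' >/dev/null
python3 -m handwheel '[{"claw":1,"offset":[-0.14,0.25,0],"yaw":0},{"claw":1,"offset":[-0.14,0.5,0],"yaw":0},{"claw":1,"offset":[-0.14,0.75,0],"yaw":0},{"claw":1,"offset":[-0.14,0.98,0],"yaw":0}]' >/dev/null
python3 -m handwheel '[{"claw":1,"offset":[-0.14,0.25,0],"yaw":-0.034},{"claw":1,"offset":[-0.14,0.5,0],"yaw":-0.034},{"claw":1,"offset":[-0.14,0.75,0],"yaw":-0.034},{"claw":1,"offset":[-0.14,0.9,0],"yaw":-0.034},{"claw":1,"offset":[-0.14,0.98,0],"yaw":-0.034},{"claw":1,"offset":[-0.14,0.98,0],"yaw":-0.034}]'
python3 - <<'E'
from h import *
a=cams.camera("wrist");save("pics/w3.png",a)
K,T,_=cam("wrist");print(sensors.get_obs()["tool_pos"])
E
```

```text
t: 4.12
tool_pos: [0.4851, -0.2774, 0.1801]
tcp_rot: [0.023, 1.0, -0.003, 0.004]
force: [0.5, -1.6, -0.3]
width: 0.0079
grasp_force: 39.0
t: 5.28
tool_pos: [0.5663, 0.1592, 0.172]
tcp_rot: [-0.013, 1.0, 0.0, -0.0]
force: [-0.2, -0.1, -0.6]
width: 0.008
grasp_force: 39.1
[0.56631725 0.15764771 0.17199411]
```

View pics/w3.png

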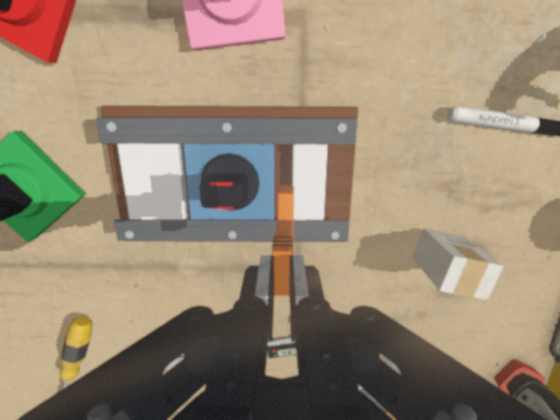

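The wrist view shows the spacer held upright, its strip end at (286,190). The wide joint spans about columns 274–293 between the blue tile and the cut tile, with the lips at rows 117–143 and 220–240. Measuring both.

Run:
```python
from h import *
K,T,_=cam("wrist")
a=cv2.imread("pics/w3.png");b=cv2.cvtColor(a,cv2.COLOR_BGR2HSV)
B=cv2.inRange(b,(95,90,60),(115,255,255));W=cv2.inRange(b,(0,0,150),(180,50,255));O=cv2.inRange(b,(3,170,150),(18,255,255))
P=lambda u,v,z:px(K,T,(u,v),z)[:2].round(4)
for r in (150,160,170,180):
    c=np.where(B[r,180:290])[0]+180; w=np.where(W[r,285:340])[0]+285; l=np.where(W[r,100:190])[0]+100
    print(r,"blue",c.min(),c.max(),"cut",w.min(),w.max(),"whole",l.min(),l.max(),[P(x,r,.027) for x in (l.max()+.5,c.min()-.5,c.max()+.5,w.min()-.5,w.max()+.5)])
for r in range(184,236,6):
    c=np.where(O[r,255:310])[0]+255
    if len(c): print(r,"or",c.min(),c.max(),P(c.mean(),r,.161),P(c.mean(),r,.204))
# blue x-extent between lips
for c in (195,265):
    g=np.where(B[:,c])[0]; print("lip",c,g.min(),g.max(),P(c,g.min()-.5,.03),P(c,g.max()+.5,.03))
# handle: dark
```

```text
150 blue 192 267 cut 293 327 whole 118 180 [array([0.5337, 0.0553]), array([0.5334, 0.0663]), array([0.5315, 0.1422]), array([0.5309, 0.1672]), array([0.53  , 0.2021])]
160 blue 187 271 cut 293 326 whole 120 181 [array([0.5438, 0.0555]), array([0.5436, 0.0606]), array([0.5414, 0.1464]), array([0.5409, 0.1676]), array([0.54  , 0.2019])]
170 blue 189 269 cut 292 326 whole 121 182 [array([0.554 , 0.0558]), array([0.5539, 0.0619]), array([0.5518, 0.1445]), array([0.5512, 0.1669]), array([0.5503, 0.2026])]
180 blue 260 268 cut 292 326 whole 123 180 [array([0.5646, 0.0529]), array([0.5625, 0.1343]), array([0.5623, 0.1436]), array([0.5617, 0.1673]), array([0.5607, 0.2033])]
lip 195 147 218 [0.5294 0.0708] [0.6056 0.066 ]
lip 265 146 217 [0.5267 0.1398] [0.6026 0.1405]
```

Run:
```python
from h import *
K,T,_=cam("wrist")
a=cv2.imread("pics/w3.png");b=cv2.cvtColor(a,cv2.COLOR_BGR2HSV)
P=lambda u,v,z:px(K,T,(u,v),z)[:2].round(4)
O=cv2.inRange(b,(3,150,60),(22,255,255))
for r in (188,194,200,206,212,260,275,285,292):
    c=np.where(O[r,255:310])[0]+255
    if len(c): print(r,"or",c.min(),c.max(),P(c.mean(),r,.161),P(c.mean(),r,.204))
print(b[165,266:296].tolist())
```

```text
194 or 278 291 [0.5369 0.1581] [0.5241 0.1574]
200 or 278 291 [0.5407 0.1582] [0.527  0.1575]
206 or 278 291 [0.5446 0.1584] [0.53   0.1575]
212 or 278 291 [0.5485 0.1585] [0.533  0.1576]
260 or 274 289 [0.5817 0.1575] [0.5584 0.1569]
275 or 274 288 [0.5929 0.1574] [0.5669 0.1568]
285 or 274 288 [0.6005 0.1576] [0.5728 0.157 ]
292 or 274 288 [0.606  0.1578] [0.577  0.1571]
[[102, 93, 178], [103, 92, 181], [103, 88, 180], [103, 86, 180], [102, 88, 182], [103, 90, 181], [103, 85, 182], [104, 69, 166], [129, 20, 126], [8, 73, 123], [11, 97, 126], [9, 97, 126], [10, 97, 126], [8, 87, 117], [8, 75, 109], [9, 69, 100], [10, 73, 102], [9, 75, 98], [9, 75, 99], [8, 68, 102], [10, 71, 101], [10, 70, 99], [10, 63, 101], [6, 72, 99], [9, 66, 105], [10, 51, 114], [11, 19, 147], [15, 11, 191], [15, 9, 218], [17, 8, 228]]
```

```bash
python3 -m handwheel '[{"claw":1,"offset":[-0.015,0,0.2],"yaw":0},{"claw":1,"offset":[-0.015,0,0.4],"yaw":0},{"claw":1,"offset":[-0.015,0,0.52],"yaw":0},{"claw":1,"offset":[-0.015,0,0.6],"yaw":0},{"claw":1,"offset":[-0.015,0,0.6],"yaw":0},{"claw":1,"offset":[-0.015,0,0.6],"yaw":0}]'
python3 - <<'E'
from h import *
a=cams.camera("wrist")
print(sensors.get_obs()["tool_pos"])
save("pics/w4.png",cv2.resize(a[60:310,130:410],None,fx=2,fy=2,interpolation=cv2.INTER_CUBIC))
E
```

```text
t: 5.83
tool_pos: [0.569, 0.1563, 0.0827]
tcp_rot: [-0.012, 1.0, -0.0, 0.0]
force: [-0.5, 0.3, -0.4]
width: 0.0079
grasp_force: 39.1
[0.56937811 0.15661595 0.08343479]
```

View pics/w4.png

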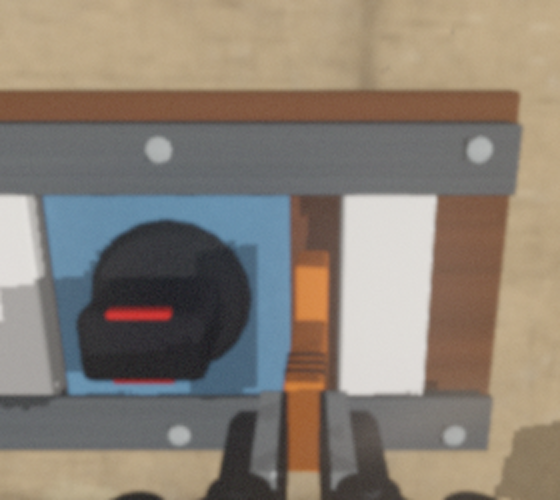

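Run:
```python
from h import *
K,T,_=cam("wrist"); P=lambda u,v,z:px(K,T,(u/2+130,v/2+60),z)[:2].round(4)
for v in (220,300): print("joint",P(291,v,.027),P(340,v,.027))
for u,v in ((295,268),(328,268),(295,315),(328,315)): print("strip top",P(u,v,.073))
for u in (296,328): print("strip bottom",P(u,252,.053))
```

```text
joint [0.5354 0.1509] [0.535  0.1689]
joint [0.5666 0.1514] [0.5662 0.1702]
strip top [0.5399 0.1529]
strip top [0.5397 0.1629]
strip top [0.5551 0.1532]
strip top [0.5548 0.1634]
strip bottom [0.5404 0.1531]
strip bottom [0.5401 0.1637]
```

The picture shows the spacer above the wide joint, with the strip at crop columns 295–328 and the joint at 291–340. It needs about 2 mm in +y and 3 mm in -x before lowering.

```bash
python3 -m handwheel '[{"claw":1,"offset":[0.02,0.013,0],"yaw":0},{"claw":1,"offset":[0.02,0.013,0.06],"yaw":0},{"claw":1,"offset":[0.02,0.013,0.12],"yaw":0},{"claw":1,"offset":[0.02,0.013,0.18],"yaw":0},{"claw":1,"offset":[0.02,0.013,0.22],"yaw":0},{"claw":1,"offset":[0.02,0.013,0.25],"yaw":0},{"claw":1,"offset":[0.02,0.013,0.25],"yaw":0},{"claw":1,"offset":[0.02,0.013,0.25],"yaw":0}]'
```

```text
t: 6.55
tool_pos: [0.5656, 0.1591, 0.0445]
tcp_rot: [-0.012, 1.0, -0.0, -0.0]
force: [0.4, 0.4, -1.1]
width: 0.0075
grasp_force: 39.1
```

Not touching yet, so I keep lowering in small steps.

```bash
python3 -m handwheel '[{"claw":1,"offset":[0,0,0.01],"yaw":0},{"claw":1,"offset":[0,0,0.015],"yaw":0},{"claw":1,"offset":[0,0,0.02],"yaw":0},{"claw":1,"offset":[0,0,0.02],"yaw":0}]'
python3 -m handwheel '[{"claw":1,"offset":[0,0,0.005],"yaw":0},{"claw":1,"offset":[0,0,0.01],"yaw":0},{"claw":1,"offset":[0,0,0.01],"yaw":0}]'
```

```text
t: 6.88
tool_pos: [0.5661, 0.1592, 0.0428]
tcp_rot: [-0.012, 1.0, 0.0, 0.001]
force: [-2.4, 0.4, 9.4]
width: 0.0077
grasp_force: 40.6
t: 7.13
tool_pos: [0.5665, 0.1594, 0.0426]
tcp_rot: [-0.012, 1.0, 0.0, 0.001]
force: [-8.4, -0.3, 25.3]
width: 0.0078
grasp_force: 42.9
```

It seated at the expected height. I open slightly and back out upward.

```bash
python3 -m handwheel '[{"claw":1,"offset":[0,0,-0.015],"yaw":0},{"claw":1,"offset":[0,0,-0.015],"yaw":0},{"claw":0.55,"offset":[0,0,-0.015],"yaw":0},{"claw":0.55,"offset":[0,0,-0.015],"yaw":0},{"claw":0.55,"offset":[0,0,-0.015],"yaw":0},{"claw":0.55,"offset":[0,0,-0.015],"yaw":0},{"claw":0.55,"offset":[0,0,-0.15],"yaw":0},{"claw":0.55,"offset":[0,0,-0.4],"yaw":0},{"claw":0.55,"offset":[0,0,-0.65],"yaw":0},{"claw":0.55,"offset":[0,0,-0.9],"yaw":0},{"claw":0,"offset":[0,0,-0.9],"yaw":0}]'
python3 -m handwheel '[{"claw":-0.4,"offset":[0,-0.1,0],"yaw":0.06},{"claw":-0.4,"offset":[0,-0.2,0],"yaw":0.12},{"claw":-0.4,"offset":[0,-0.34,0],"yaw":0.18},{"claw":-0.4,"offset":[0,-0.34,0],"yaw":0.24},{"claw":-0.4,"offset":[0,-0.34,0],"yaw":0.3},{"claw":-0.4,"offset":[0,-0.34,0],"yaw":0.36},{"claw":-0.4,"offset":[0,-0.34,0],"yaw":0.42},{"claw":-0.4,"offset":[0,-0.34,0],"yaw":0.48},{"claw":-0.4,"offset":[0,-0.34,0],"yaw":0.54},{"claw":-0.4,"offset":[0,-0.34,0],"yaw":0.6},{"claw":-0.4,"offset":[0,-0.34,0],"yaw":0.66},{"claw":-0.4,"offset":[0,-0.34,0],"yaw":0.72},{"claw":-0.4,"offset":[0,-0.34,0],"yaw":0.75},{"claw":-0.4,"offset":[0,-0.34,0],"yaw":0.75}]'
python3 - <<'E'
from h import *
a=cams.camera("wrist");save("pics/w5.png",a);print(sensors.get_obs()["tool_pos"],sensors.get_obs()["q"][5])
E
```

```text
t: 8.05
tool_pos: [0.568, 0.1595, 0.1829]
tcp_rot: [-0.012, 1.0, 0.001, 0.005]
force: [0.6, -1.0, 1.1]
width: 0.0298
grasp_force: 0.0
t: 9.22
tool_pos: [0.5669, 0.1081, 0.175]
tcp_rot: [0.7, 0.714, -0.0, -0.0]
force: [-0.3, -0.5, -0.4]
width: 0.0598
grasp_force: 0.0
[0.56687398 0.10809999 0.17499163] 0.029181779281452037
```

View pics/w5.png

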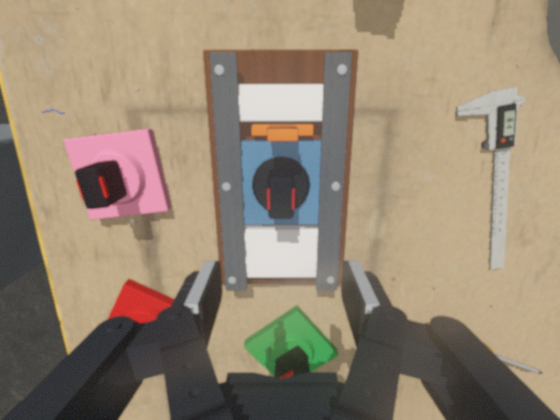

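The picture shows the spacer standing released in the joint at (282,131), parallel to it. The blue tile's handle spans columns 267–296, rows 175–217. Now the handle position.

Run:
```python
from h import *
K,T,_=cam("wrist"); a=cv2.imread("pics/w5.png");b=cv2.cvtColor(a,cv2.COLOR_BGR2HSV)
P=lambda u,v,z:px(K,T,(u,v),z)[:2].round(4)
rd=((b[...,0]<8)|(b[...,0]>172))&(b[...,1]>130)&(b[...,2]>100); rd[:170]=0;rd[225:]=0;rd[:,:250]=0;rd[:,310:]=0
ys,xs=np.where(rd);print("red",xs.min(),xs.max(),ys.min(),ys.max(),P((xs.min()+xs.max())/2,(ys.min()+ys.max())/2,.077))
d=b[205,250:320,2];print(d.tolist());print(b[165:225,282,2].tolist())
B=cv2.inRange(b,(95,70,60),(115,255,255));g=np.where(B[:,250])[0];print("tile",P(250,g.min(),.027),P(250,g.max(),.027))
c=np.where(B[215,230:330])[0]+230;print(c.min(),c.max(),P(c.min(),215,.027),P(c.max(),215,.027))
O=cv2.inRange(b,(3,150,100),(18,255,255));ys,xs=np.where(O[115:150,240:330]);print("or",xs.min()+240,xs.max()+240,ys.min()+115,ys.max()+115)
for u,v in((267,217),(296,217),(282,217)):print(P(u,v,.077))
```

```text
red 267 294 188 208 [0.5656 0.1065]
[169, 169, 168, 168, 167, 170, 168, 169, 165, 157, 145, 121, 97, 75, 70, 71, 102, 149, 178, 166, 117, 73, 63, 67, 67, 67, 69, 67, 67, 67, 67, 68, 67, 66, 66, 69, 65, 67, 69, 67, 81, 119, 162, 173, 141, 88, 62, 57, 66, 81, 103, 131, 152, 163, 171, 175, 174, 173, 176, 175, 176, 175, 177, 176, 177, 175, 177, 172, 158, 131]
[61, 59, 59, 61, 59, 58, 58, 57, 57, 64, 55, 54, 61, 64, 64, 64, 61, 64, 60, 64, 63, 65, 62, 65, 63, 61, 62, 64, 61, 66, 63, 63, 66, 64, 63, 69, 65, 64, 66, 68, 67, 67, 66, 67, 68, 69, 68, 69, 69, 70, 72, 68, 71, 89, 110, 122, 126, 126, 123, 113]
tile [0.5339 0.1497] [0.5333 0.0615]
244 317 [0.5269 0.0706] [0.6057 0.0726]
or 251 312 124 140
[0.5537 0.088 ]
[0.5802 0.0887]
[0.5674 0.0884]
```

```bash
python3 -m handwheel '[{"claw":-0.4,"offset":[-0.013,0,0.2],"yaw":0},{"claw":-0.4,"offset":[-0.013,0,0.4],"yaw":0},{"claw":-0.4,"offset":[-0.013,0,0.6],"yaw":0},{"claw":-0.4,"offset":[-0.013,0,0.75],"yaw":0},{"claw":-0.4,"offset":[-0.013,0,0.85],"yaw":0},{"claw":-0.4,"offset":[-0.013,0,0.88],"yaw":0},{"claw":-0.4,"offset":[-0.013,0,0.88],"yaw":0}]'
python3 -m handwheel '[{"claw":1,"offset":[0,0,0],"yaw":0},{"claw":1,"offset":[0,0,0],"yaw":0},{"claw":1,"offset":[0,0,0],"yaw":0},{"claw":1,"offset":[0,0,0],"yaw":0},{"claw":1,"offset":[0,0,0],"yaw":0},{"claw":1,"offset":[0,0,0],"yaw":0},{"claw":1,"offset":[0,0,0],"yaw":0}]' 90
```

```text
t: 9.85
tool_pos: [0.5664, 0.1061, 0.0422]
tcp_rot: [0.698, 0.716, -0.001, -0.001]
force: [-0.4, 0.1, 1.4]
width: 0.0598
grasp_force: 0.0
t: 10.43
tool_pos: [0.5674, 0.1062, 0.0445]
tcp_rot: [0.698, 0.716, 0.001, 0.001]
force: [-3.3, -0.6, 7.8]
width: 0.0192
grasp_force: 88.0
```

Handle gripped. Now I slide along the jig's y (tool x) in small steps.

```bash
python3 -m handwheel '[{"claw":1,"offset":[0.01,0,-0.01],"yaw":0},{"claw":1,"offset":[0.02,0,-0.01],"yaw":0},{"claw":1,"offset":[0.03,0,-0.01],"yaw":0},{"claw":1,"offset":[0.04,0,-0.01],"yaw":0},{"claw":1,"offset":[0.04,0,-0.01],"yaw":0},{"claw":1,"offset":[0.04,0,-0.01],"yaw":0}]' 
python3 -m handwheel '[{"claw":1,"offset":[0.007,0,0],"yaw":0},{"claw":1,"offset":[0.014,0,0],"yaw":0},{"claw":1,"offset":[0.02,0,0],"yaw":0},{"claw":1,"offset":[0.02,0,0],"yaw":0},{"claw":1,"offset":[0.02,0,0],"yaw":0}]'
```

```text
t: 10.93
tool_pos: [0.5668, 0.1123, 0.0447]
tcp_rot: [0.698, 0.716, 0.0, -0.0]
force: [-0.8, 0.5, -0.2]
width: 0.0194
grasp_force: 89.0
t: 11.35
tool_pos: [0.5668, 0.1151, 0.0447]
tcp_rot: [0.698, 0.716, 0.0, 0.0]
force: [0.1, -3.1, 1.5]
width: 0.0195
grasp_force: 89.2
```

```bash
python3 -m handwheel '[{"claw":1,"offset":[0.005,0,0],"yaw":0},{"claw":1,"offset":[0.01,0,0],"yaw":0},{"claw":1,"offset":[0.01,0,0],"yaw":0},{"claw":1,"offset":[0.01,0,0],"yaw":0}]'
python3 -m handwheel '[{"claw":1,"offset":[0.005,0,0],"yaw":0},{"claw":1,"offset":[0.01,0,0],"yaw":0},{"claw":1,"offset":[0.01,0,0],"yaw":0},{"claw":1,"offset":[0.01,0,0],"yaw":0}]'
```

```text
t: 11.68
tool_pos: [0.5669, 0.1162, 0.045]
tcp_rot: [0.698, 0.716, -0.0, 0.0]
force: [-1.8, -6.1, 5.7]
width: 0.0193
grasp_force: 90.0
t: 12.02
tool_pos: [0.567, 0.1167, 0.0453]
tcp_rot: [0.698, 0.716, -0.001, 0.001]
force: [-1.8, -14.1, 9.5]
width: 0.0193
grasp_force: 90.7
```

Pressing at 14 N and rising. I check the joint with the wrist camera.

Run:
```python
from h import *
a=cams.camera("wrist");print(sensors.get_obs()["force"],sensors.get_obs()["tool_pos"])
t=cams.camera("scene")
A=cv2.resize(a[40:300,170:390],(500,591),interpolation=2);B=cv2.resize(t[165:225,215:315],(300,180),interpolation=2)
o=np.zeros((591,800,3),np.uint8);o[:,:500]=A;o[:180,500:]=B;save("pics/w6.png",o)
```

```text
[ -1.50510991 -14.42344317   9.74008717] [0.56700988 0.11672697 0.04528329]
```

View pics/w6.png

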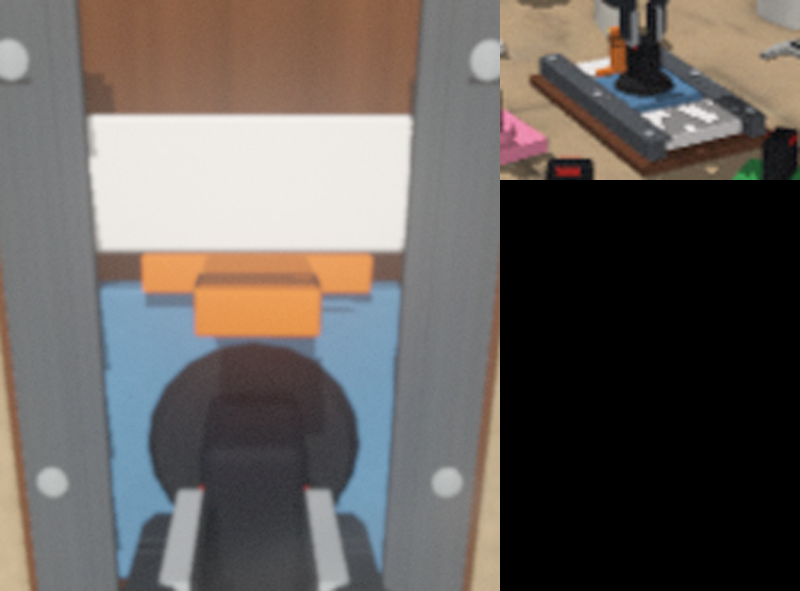

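The spacer is upright between the tiles. Its strip touches the white tile's edge at crop row 252 and the blue tile's edge at row 283, square to both. One more small push to firm the pressure, then hand in.

```bash
python3 -m handwheel '[{"claw":1,"offset":[0.005,0,0],"yaw":0},{"claw":1,"offset":[0.008,0,0],"yaw":0},{"claw":1,"offset":[0.008,0,0],"yaw":0},{"claw":1,"offset":[0.008,0,0],"yaw":0},{"claw":1,"offset":[0.008,0,0],"yaw":0},{"claw":1,"offset":[0.008,0,0],"yaw":0}]'
python3 -c "
from workcell import env,sensors
print(sensors.get_obs()['force'],env.hand_in())"
```

```text
t: 12.62
tool_pos: [0.567, 0.1168, 0.0453]
tcp_rot: [0.699, 0.716, -0.001, 0.002]
force: [-3.1, -24.9, 10.2]
width: 0.0191
grasp_force: 90.9
the job is handed in; nothing more can be done
[ -3.05872336 -24.91539609  10.24295333] None
```

I handed the job in at 12.6 s: the spacer stands in the wide joint, and the blue tile presses it against the narrower (cut) white tile with about 25 N, its handle still gripped; the hand-in returned no verdict.

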